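# Clear the fixture pad and fit the clamp strap over its guide rod

## Robot

A 6-joint arm with a two-finger parallel gripper is mounted at the origin on a cart in front of the work surface, level with it; the furniture and walls round the work are solid. World frame = base frame: x ahead of the robot, y to its left, z up, the work surface at z = 0. Lengths are in m, angles in rad, forces in N, time in s.
With the tool pointing down it reaches from about 0.35 to 0.775 m from the base axis. Payload 7.3 kg.
Tool frame: the origin (TCP) lies where the fingers leave the gripper's body, on its centre line; the fingertips stand 66 mm ahead of it and the grasp point (between the pads) lies 47 mm ahead of it (robot.tips_ahead is the distance from the TCP to the fingertips, in m); z points along the fingers, y is the line along which they close (so a half turn about z gives the same grasp; the last joint's range is limited). The gripper opens to 92 mm and grips with 3 to 60 N. Pads are 19 mm wide; open, the fingers measure 130 mm over their backs; the gripper's body (75 mm by 190 mm) begins 47 mm behind the grasp point.
Start: joints at [1.181, 0.342, 1.524, -0, 1.275, -0.146], TCP at [0.127, 0.509, 0.292] pointing down, gripper open.
Joint ranges: [-2.53, 2.53], [-0.77, 2.02], [0.04, 2.7], [-1, 4.14], [0.28, 2.66], [-3.11, 3.11]. Speed limits (rad/s): [2.57, 2.57, 3.14, 3.14, 3.14, 3.14].

## Interface

Orientations are given as [roll, pitch, yaw] about the fixed x, y, z axes, in that order (R = Rz(yaw) Ry(pitch) Rx(roll)).
In Python, from cell import robot gives the robot as it stands.
- The arm moves only by the shell command python3 -m inch 'ROWS' [FORCE]. ROWS is a JSON object of lists of equal length, an entry for each row: "travel": the shift along the tool's x, y, z in mm, a list of three; "turn": the turn about the tool's z in units of 5 degrees (1.0 is 5 degrees); "claw": the closure, from -1 (fully open) to 1 (shut). A call has 1 to 12 rows; each row is the pose to reach, as a shift and turn from the pose commanded when the call began, along the tool's axes at that moment; what a row does not reach only later rows make up. A row lasts 1/10 s, in which the tool goes at most 50 mm and 8.59 degrees, less where a joint would pass 70% of its speed; a pose out of reach is approached as far as the arm can. A call with a gripper value outside its range is refused whole. The fingers move at their own pace and stop on an object; FORCE is the grip in N (left out, the last holds). Time passes only in rows, so rows that repeat a pose let the fingers close. It gives the time, the measured TCP pose, the force, the opening and the grip force at its end, in the units of the state.
- robot.observe(): the state, without advancing time (a new reading comes with each control period).
- robot.read_camera(name): name is "side" or "top"; returns a dict with "pixels" (384x512x3 uint8, red, green, blue), "fx", "fy", "cx", "cy" (pixels), "k1" (the pictures are not rectified: a ray, as slopes to the right and down, at radius r is drawn at 1 + k1 r^2 times it, then the intrinsics apply), "cam_to_world" (4x4, takes a point from camera to world coordinates). Camera axes: x right, y down, z forward; pixel columns grow to the right and rows downward; lengths in m; the calibration is good to about 2 mm. A picture is of the moment at which its call begins. There is no depth.
- robot.hand_in(): hands the job in; it is judged then, once.
The state is a dict: "time": time; "qpos": joint angles; "qvel": joint speeds; "joint_efforts": joint torques, N m; "tool_pos": TCP position; "tool_rot": TCP orientation; "contact_force": force on the tool from outside, world axes, zero at the start; "torque": the same for the moment, N m; "opening": finger opening in m; "grip_force": force on a finger pad.
Only numpy, scipy, OpenCV 4.12 (cv2) and the standard library are available. Lean on these libraries where they do the work, as an engineer would, in place of code of your own. Each camera call takes 0.05 s, during which the arm holds its last target. There are 200 camera calls.

## Task

With the scraper block, push the three slag crumbs off the raised steel pad of the welding fixture, then stand the scraper back upright on the table. After that take the red clamp strap from its sloping rest, thread its bush over the tall guide rod and, keeping it level and without letting go, lower it until the bush sits on the blue collar and the brass foot stands flat on the middle of the cleared pad; then release it. Do not touch the crumbs on the pad with the fingers, and leave the red magnet square and the blue tin where they are.

Things in the scene. Friction and masses are not known exactly. Their poses are not given: they have to be found in the camera images.
- fixture: Welding fixture fixed to the table: dark steel base 100 (x) x 220 (y) x 12 mm, origin at the centre of its underside, z up. At its +y end stand the blue collar and the guide rod, at its -y end the raised pad. It may stand to the left or the right of the rest.
- seat (a point): Centre of the top of the blue collar (44 mm across, top 50 mm above the table) at fixture y = +70 mm; on it stands the rod, 14 mm thick, which rises 115 mm above this point, the uppermost 12 mm a cone to 5 mm. Axes as the fixture's.
- rod_top (a point): Tip of the guide rod, 165 mm above the table.
- pad (a point): Centre of the top face of the bare steel pad, 90 (x) x 80 (y) mm, top 40 mm above the table, at fixture y = -70 mm (140 mm from the rod axis). Its -y side is flush with the end of the base, on its x sides a 5 mm ledge lies 28 mm lower. Axes as the fixture's.
- slag_1: Slag crumb, dark lump 15 mm across, 8 mm high, 10 g, loose on the pad; origin at the centre of its underside. It counts as cleared once it has dropped off the pad.
- slag_2: Second slag crumb, reddish brown, same size, loose near the middle of the pad.
- slag_3: Third slag crumb, dark, same size, loose on the pad.
- scraper_grip (a point): Centre of the black grip ridge of the scraper block, which stands on the table, 0.15 kg. Ridge 18 mm thick (x), 50 mm long (y), 36 mm high, this point 40 mm above the underside of the block (total height 58 mm). Orange body with flat steel blade strips on both long faces: 30 mm thick (x), 90 mm long (y), 22 mm high. It pushes along its x, either way.
- rest: Rest fixed to the table: grey base 120 (x) x 190 (y) x 8 mm, origin under it, z up, with two yellow saddles that slope 30 degrees, facing its -x side (towards the robot); lips 8 mm high at their lower edges hold the clamp strap.
- strap_grip (a point): Centre of the black 22 x 22 mm grip lug of the red clamp strap (loose, 0.4 kg, balances at the lug), 33 mm above the bar underside; the lug rises 40 mm from the bar top. Site axes: y along the bar, z square to it. Bar 10 mm thick, 36 mm wide, y -85 to +77 mm. At the start it lies in the rest, z leaning 30 degrees to the rest's -x side; it must end upright.
- strap_bore (a point): Centre of the lower mouth of the 17 mm hole through the steel bush (44 x 44 mm, 28 mm high) at strap y = +95 mm, level with the bar's underside. This point comes to the seat point when fully home; strap axes.
- strap_foot (a point): Centre of the underside of the round brass foot (32 mm across, reaching 10 mm below the bar) at strap y = -45 mm; it comes to the pad point when home; strap axes.
- red_magnet: Bystander: red magnet square 74 x 90 x 22 mm, origin under it.
- blue_tin: Bystander: blue and white tin with white lid, 69 mm across, 44 mm high, origin under it.
Mind the look-alikes: they are no part of the job. Leave any green look-alike of the part that bears scraper_grip alone. What is shaped like the part that bears strap_grip but green is not meant.

How it is judged:
On the way, in this order (a step that is already met when the one before it is completed fails the run):
1. all three crumbs are off the pad while the clamp strap still lies in its rest (height (world z) of each of slag_1, slag_2, slag_3 below 0.03 m and distance of strap_grip from where it was at the start of the episode below 0.02 m), for 0.1 s.
2. the scraper stands on the table, let go, while the clamp strap still lies in its rest (height (world z) of scraper_grip below 0.046 m and angle between scraper_grip's own z axis and vertical below 0.15 rad and contact force between the fingers and scraper below 0.1 N and distance of strap_grip from where it was at the start of the episode below 0.02 m), for 0.1 s.
3. the bush is threaded on the upper part of the rod, the strap held level (horizontal distance between strap_bore and seat below 0.006 m and z of strap_bore in the frame of seat between 0.03 and 0.105 m and angle between strap_bore's own z axis and vertical below 0.12 rad and contact force between the fingers and clamp_strap above 1 N), for 0.1 s.
4. the clamp strap is home on collar and pad while the fingers still hold it (horizontal distance between strap_bore and seat below 0.004 m and z of strap_bore in the frame of seat below 0.006 m and horizontal distance between strap_foot and pad below 0.022 m and z of strap_foot in the frame of pad below 0.006 m and angle between strap_bore's own z axis and vertical below 0.06 rad and contact force between the fingers and clamp_strap above 1 N), for 0.1 s.
At the end, for the whole second after the job is handed in: Clamp strap released, still: bore within 4 mm of the rod axis and of the collar, foot within 22 mm of pad centre and 4 mm of its face, tilt under 2 deg; crumbs off the pad (below 30 mm); scraper upright on the table (grip point below 46 mm, tilt under 8 deg) (height (world z) of each of slag_1, slag_2, slag_3 below 0.03 m and horizontal distance between strap_bore and seat below 0.004 m and z of strap_bore in the frame of seat below 0.004 m and horizontal distance between strap_foot and pad below 0.022 m and z of strap_foot in the frame of pad below 0.004 m and angle between strap_bore's own z axis and vertical below 0.035 rad and height (world z) of scraper_grip below 0.046 m and angle between scraper_grip's own z axis and vertical below 0.15 rad and linear speed of each of clamp_strap, scraper below 0.01 m/s); the robot touches nothing.
It fails at once if a finger touches a crumb on the pad ((contact force between the fingers and slag_1 above 0.2 N and height (world z) of slag_1 above 0.036 m) or (contact force between the fingers and slag_2 above 0.2 N and height (world z) of slag_2 above 0.036 m) or (contact force between the fingers and slag_3 above 0.2 N and height (world z) of slag_3 above 0.036 m)).
It fails at once if the red magnet square is moved more than 25 mm (distance of red_magnet from where it was at the start of the episode above 0.025 m).
It fails at once if the blue and white tin is moved more than 25 mm (distance of blue_tin from where it was at the start of the episode above 0.025 m).
It also fails if it takes over 72 s, if anything falls off the work surface, if the arm or the gripper's body presses on something with over 40 N, if the wrist force passes 120 N, or if a joint passes its speed limit or range.

## Working session

There is one attempt and no reset: what is moved stays moved. The work goes in short steps, Python scripts to look and compute and a shell command to move; the robot and the scene stay as the last step left them, time stands still between calls to the robot, and variables do not carry over. Pictures are saved under pics/ and viewed, at most 10 in all, crops included, and the job is handed in when it is done.

```bash
ls; mkdir -p pics
cat > h.py <<'E'
import numpy as np, cv2
from cell import robot
def grab(n,save=None):
    c=robot.read_camera(n)
    c['pixels']=np.asarray(c['pixels'],np.uint8); c['cam_to_world']=np.array(c['cam_to_world'])
    if save: cv2.imwrite('pics/'+save,c['pixels'][:,:,::-1])
    return c
def ray(c,u,v):
    x,y=(u-c['cx'])/c['fx'],(v-c['cy'])/c['fy']
    r=rd=np.hypot(x,y)
    for _ in range(30): r=rd/(1+c['k1']*r*r)
    s=r/rd if rd>0 else 1
    T=c['cam_to_world']; return T[:3,3],T[:3,:3]@np.array([x*s,y*s,1])
def onz(c,u,v,z):
    o,d=ray(c,u,v); return o+d*(z-o[2])/d[2]
def proj(c,P):
    T=c['cam_to_world']; p=T[:3,:3].T@(np.asarray(P)-T[:3,3]); x,y=p[0]/p[2],p[1]/p[2]
    s=1+c['k1']*(x*x+y*y); return np.array([c['fx']*x*s+c['cx'],c['fy']*y*s+c['cy']])
E
python3 - <<'E'
from h import *
for n in('top','side'):
    c=grab(n,n+'0.png'); print(n,c['cam_to_world'].round(3).tolist(),c['fx'],c['k1'])
print(robot.observe())
E
```

```text
pics
top [[0.015, -0.993, 0.114, 0.417], [-1.0, -0.017, -0.011, 0.102], [0.012, -0.114, -0.993, 1.157], [0.0, 0.0, 0.0, 1.0]] 353.0882945008111 -0.009094951907381436
side [[0.829, -0.361, 0.427, -0.087], [-0.559, -0.534, 0.634, -0.857], [-0.001, -0.765, -0.644, 1.059], [0.0, 0.0, 0.0, 1.0]] 418.6696782915018 -0.07935212606986487
{'time': 0.1, 'qpos': array([ 1.18100248e+00,  3.42626986e-01,  1.52490799e+00,  8.05323638e-06,
        1.27535248e+00, -1.46005334e-01]), 'qvel': array([-0.0004989 , -0.00164685, -0.00234157, -0.00014783,  0.00058857,
        0.00077047]), 'joint_efforts': array([ 2.37409833e-03, -4.32008207e+01, -2.44690830e+01,  7.20658922e-02,
        5.25405875e-02, -6.58372505e-05]), 'tool_pos': array([0.12660503, 0.50923989, 0.29163263]), 'tool_rot': array([-3.14031275e+00, -1.95995674e-04,  2.89780167e+00]), 'contact_force': array([-0.35766857, -0.5999916 , -0.65263429]), 'torque': array([ 0.01752179,  0.01428136, -0.02346432]), 'grip_force': 0.0, 'opening': 0.09201961399184713}
```

View pics/top0.png

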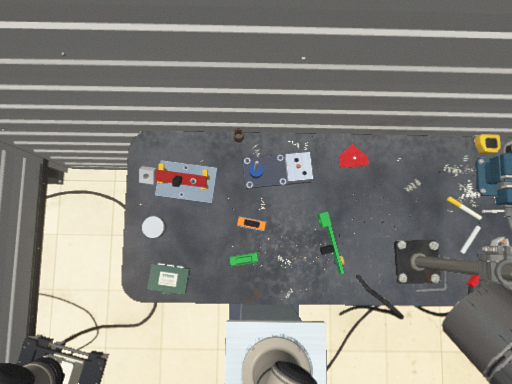

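View pics/side0.png

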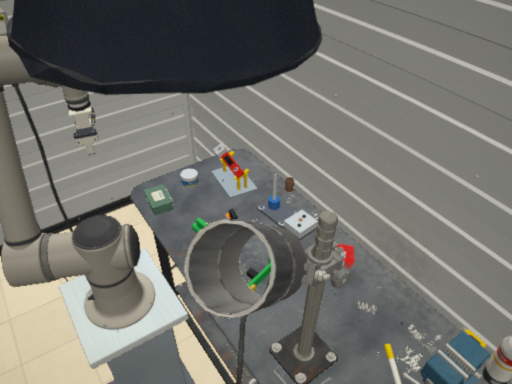

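The top view shows the rest with the red strap at (185,180) and the fixture at (280,170), collar and rod at (256,170), pad at (299,166). The orange scraper is at (251,224), the tin at (152,227) and the magnet at (354,157).

Look-alikes:
- The green block at (244,259) and the green strap at (332,242) are not meant.
- The orange/black block at (251,224) fits the scraper, and the red strap in the yellow saddles fits the clamp strap.

I'll confirm both in an enlarged crop.

Run:
```python
from h import *
im=cv2.imread('pics/top0.png')[140:275,130:385]
cv2.imwrite('pics/crop0.png',cv2.resize(im,None,fx=3.1,fy=3.1,interpolation=cv2.INTER_CUBIC))
im=cv2.imread('pics/side0.png')[140:245,175:335]
cv2.imwrite('pics/crop1.png',cv2.resize(im,None,fx=5,fy=5,interpolation=cv2.INTER_CUBIC))
```

```text
(no output)
```

View pics/crop0.png

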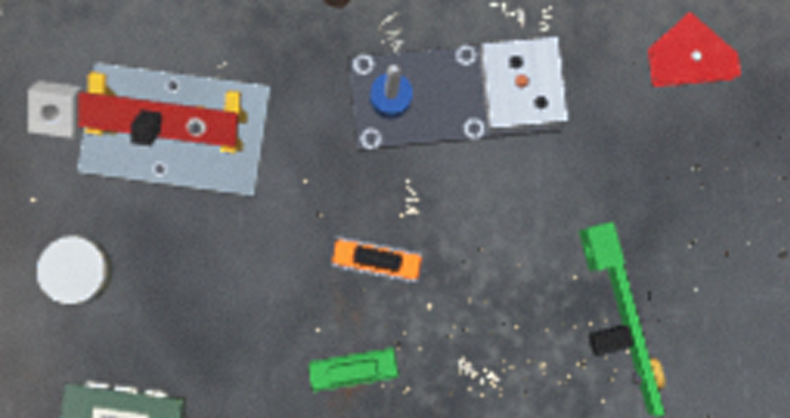

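View pics/crop1.png

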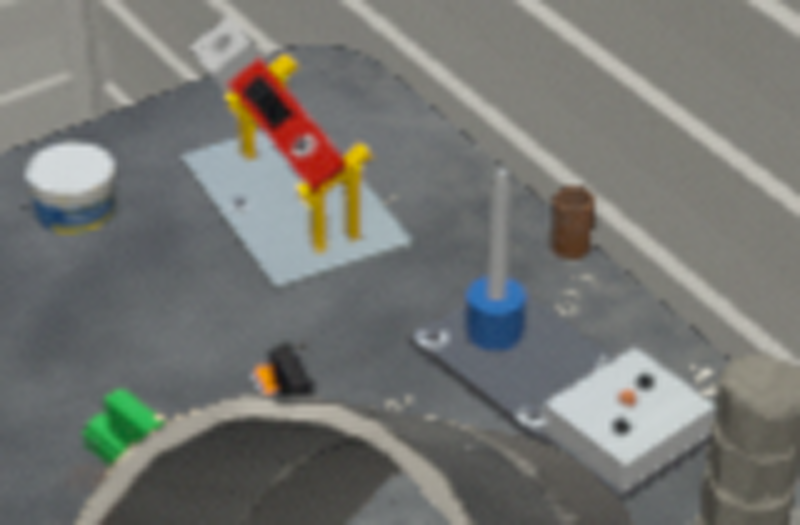

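The crops confirm it: the orange scraper with its black ridge is at (251,224). The red strap has its bush at the left (146,175) and its black lug at (177,181). The pad holds 3 crumbs, the brown one in the middle. Now I'll measure.

```bash
cat > m.py <<'E'
from h import *
c=grab('top'); s=grab('side')
def mask(c,f,roi):
    h=cv2.cvtColor(c['pixels'],cv2.COLOR_RGB2HSV).astype(int); H,S,V=h[...,0],h[...,1],h[...,2]
    m=np.zeros(H.shape,np.uint8); x0,x1,y0,y1=roi
    m[y0:y1,x0:x1]=f(H,S,V)[y0:y1,x0:x1]; 
    n,l,st,ce=cv2.connectedComponentsWithStats(m)
    return [( (l==i).astype(np.uint8),st[i,4],ce[i]) for i in np.argsort(-st[:,4]) if i and st[i,4]>2]
def rect(m,z,c=c):
    k=np.argwhere(m)[:,::-1]; P=np.array([onz(c,u,v,z)[:2] for u,v in k]).astype(np.float32)*1000
    (cx,cy),(w,h),a=cv2.minAreaRect(P)
    if w>h: w,h,a=h,w,a+90   # long axis dir = a+90
    a=(a+90)%180
    return np.round([cx,cy,w,h,a,*P.mean(0)],1)  # long-axis direction a deg from x
b=lambda H,S,V:(V<60)
print('scraper',rect(mask(c,lambda H,S,V:(H>5)&(H<22)&(S>130)&(V>120),(225,275,205,240))[0][0],.022))
for m in mask(c,b,(240,262,215,232))[:1]: print('ridge',m[1:],rect(m[0],.058))
pm=mask(c,lambda H,S,V:(S<40)&(V>150),(284,316,148,188))[0]; print('pad',pm[1],rect(cv2.morphologyEx(pm[0],cv2.MORPH_CLOSE,np.ones((7,7))),.04))
for m in mask(c,lambda H,S,V:(V<110)|(S>80),(288,311,154,180))[:8]: print('crumb',m[1],onz(c,*m[2],.046)[:2]*1000)
print('rest',rect(mask(c,lambda H,S,V:(S<60)&(V>130)&(H>90),(154,222,155,205))[0][0],.008))
for n,cc,R in(('top',c,(240,275,150,190)),('side',s,(262,286,192,214))):
    m=mask(cc,lambda H,S,V:(H>100)&(H<125)&(S>150),R)[0]; print('collar',n,m[1:],np.round(onz(cc,*m[2],.05)*1000))
print('red',[ (m[1],m[2],rect(m[0],.1)) for m in mask(c,lambda H,S,V:((H<6)|(H>174))&(S>150),(150,212,160,200))[:2]])
for n,cc,R in(('lug top',c,(168,186,170,192)),('lug side',s,(218,235,150,168))):
    m=mask(cc,b,R)[0]; print(n,m[1:])
E
python3 m.py
```

```text
scraper [460.8  83.3  24.5  89.4  79.6 459.3  83.8]
ridge (np.int32(56), array([251.35714286, 223.07142857])) [460.1  83.1  12.2  41.4  79.6 460.1  83.2]
pad 643 [646.9 -66.3  81.7  89.4   6.3 646.6 -66.4]
crumb 11 [666.21643828 -57.14292756]
crumb 10 [647.16373532 -63.21825692]
crumb 10 [624.74839957 -83.7273618 ]
rest [596.6 300.3 118.8 188.5  83.2 590.1 294.4]
collar top (np.int32(96), array([255.6875    , 170.85416667])) [627.  72.  50.]
collar side (np.int32(106), array([273.52830189, 202.94339623])) [615.  49.  50.]
red [(np.int32(430), array([180.04651163, 177.73488372]), array([590.9, 300.5,  32.3, 154.2,  83.4, 592. , 301.8]))]
lug top (np.int32(73), array([176.76712329, 180.67123288]))
lug side (np.int32(36), array([228.11111111, 160.05555556]))
```

```bash
cat > plan.py <<'E'
# usage: plan.py x y z(TCP) toolx_yaw_deg ... : shifts from present pose, mm / 5deg units
import sys
from h import *
from scipy.spatial.transform import Rotation as Ro
o=robot.observe(); R=Ro.from_euler('xyz',o['tool_rot']); y0=np.degrees(o['tool_rot'][2])
print('now',np.round(o['tool_pos']*1000,1),round(y0,2),'q',o['qpos'].round(2),'t',round(o['time'],1),'open',round(o['opening']*1000,1),'F',o['contact_force'].round(1))
a=np.array(sys.argv[1:],float).reshape(-1,4)
for x in a:
    d=R.inv().apply(x[:3]-o['tool_pos']*1000); t=(y0-x[3]+180)%360-180
    print(x,'travel',d.round(1),'turn',round(t/5,2))
E
python3 plan.py 460.5 83.2 200 79.6 460.5 83.2 90.5 79.6
```

```text
now [126.7 509.3 291.8] 166.03 q [ 1.18  0.34  1.52  0.    1.28 -0.15] t 0.2 open 91.9 F [ 0.4  0.2 -0.2]
[460.5  83.2 200.   79.6] travel [-426.9 -332.8   92. ] turn 17.29
[460.5  83.2  90.5  79.6] travel [-426.9 -332.7  201.5] turn 17.29
```

```bash
python3 -m inch '{"travel":[[-427,-333,60],[-427,-333,60],[-427,-333,60],[-427,-333,60],[-427,-333,60],[-427,-333,60],[-427,-333,60],[-427,-333,60],[-427,-333,60],[-427,-333,60],[-427,-333,60],[-427,-333,60]],"turn":[17.3,17.3,17.3,17.3,17.3,17.3,17.3,17.3,17.3,17.3,17.3,17.3],"claw":[-1,-1,-1,-1,-1,-1,-1,-1,-1,-1,-1,-1]}' 30
python3 -m inch '{"travel":[[0,0,0],[0,0,0]],"turn":[0,0],"claw":[-1,-1]}'
python3 plan.py 460.5 83.2 120 79.6 460.5 83.2 90.5 79.6; python3 -c "
from h import *
grab('top','a.png')"
```

```text
time: 1.4
tool_pos: [0.4634, 0.0794, 0.2315]
tool_rot: [3.141, 0.001, 1.382]
contact_force: [-0.4, 0.9, -0.5]
opening: 0.0918
grip_force: 0.0
time: 1.6
tool_pos: [0.46, 0.084, 0.2321]
tool_rot: [-3.141, -0.0, 1.389]
contact_force: [-0.5, 0.9, 0.3]
opening: 0.0918
grip_force: 0.0
now [460.   84.  232.1] 79.58 q [0.02 0.3  1.77 0.   1.08 0.2 ] t 1.6 open 91.8 F [-0.5  0.9  0.3]
[460.5  83.2 120.   79.6] travel [ -0.7   0.7 112.1] turn -0.0
[460.5  83.2  90.5  79.6] travel [ -0.7   0.8 141.6] turn -0.0
```

```bash
python3 -m inch '{"travel":[[0,0,40],[0,0,80],[0,0,110],[0,0,125],[0,0,135],[0,0,141],[0,0,141],[0,0,141],[0,0,141],[0,0,141],[0,0,141],[0,0,141]],"turn":[0,0,0,0,0,0,0,0,0,0,0,0],"claw":[-1,-1,-1,-1,-1,-1,-1,-0.5,0,0.5,1,1]}' 30
python3 -m inch '{"travel":[[0,0,0],[0,0,0],[0,0,0],[0,0,0]],"turn":[0,0,0,0],"claw":[1,1,1,1]}'
python3 plan.py 580 -74 200 96.3 587 -73 135 96.3
```

```text
time: 2.85
tool_pos: [0.4608, 0.0832, 0.0914]
tool_rot: [3.141, -0.0, 1.388]
contact_force: [-0.2, -0.4, 0.5]
opening: 0.0566
grip_force: 0.0
time: 3.25
tool_pos: [0.4607, 0.0833, 0.0912]
tool_rot: [-3.142, -0.0, 1.388]
contact_force: [0.6, -0.0, -0.0]
opening: 0.0247
grip_force: 0.0
now [460.7  83.3  91.2] 79.53 q [0.01 0.52 1.92 0.   0.71 0.2 ] t 3.2 open 24.7 F [ 0.6 -0.  -0. ]
[580.  -74.  200.   96.3] travel [-132.9  145.9 -108.8] turn -3.35
[587.  -73.  135.   96.3] travel [-130.7  152.6  -43.8] turn -3.35
```

```bash
python3 -m inch '{"travel":[[0,0,0],[0,0,0],[0,0,0],[0,0,-20],[0,0,-50],[0,0,-80],[0,0,-100],[0,0,-100]],"turn":[0,0,0,0,0,0,0,0],"claw":[1,1,1,1,1,1,1,1]}'
python3 plan.py 580 -74 190 96.3
```

```text
time: 4.05
tool_pos: [0.4619, 0.0833, 0.1935]
tool_rot: [3.136, -0.001, 1.388]
contact_force: [0.3, -0.1, -1.8]
opening: 0.0181
grip_force: 30.0
now [461.9  83.3 193.5] 79.54 q [0.01 0.35 1.82 0.   0.97 0.2 ] t 4.0 open 18.1 F [ 0.3 -0.1 -1.8]
[580.  -74.  190.   96.3] travel [-133.3  144.7    4.1] turn -3.35
```

```bash
python3 -m inch '{"travel":[[-30,30,0],[-60,60,0],[-90,95,0],[-120,130,0],[-133,144,0],[-133,144,0],[-133,144,0],[-133,144,0]],"turn":[-0.5,-1.5,-2.5,-3.3,-3.3,-3.3,-3.3,-3.3],"claw":[1,1,1,1,1,1,1,1]}'
python3 plan.py 584.5 -73.1 132 96.3 ; python3 -c "
from h import *
c=grab('top');s=grab('side')
a=cv2.resize(c['pixels'][140:205,230:330,::-1],None,fx=4,fy=4,interpolation=cv2.INTER_CUBIC)
b=cv2.resize(s['pixels'][165:230,235:335,::-1],None,fx=4,fy=4,interpolation=cv2.INTER_CUBIC)
cv2.imwrite('pics/b.png',np.hstack([a,b]))"
```

```text
time: 4.85
tool_pos: [0.5771, -0.0726, 0.1903]
tool_rot: [-3.14, -0.001, 1.677]
contact_force: [-0.2, -0.0, -1.9]
opening: 0.018
grip_force: 30.0
now [577.1 -72.6 190.3] 96.07 q [-0.26  0.54  1.5   0.    1.1  -0.36] t 4.8 open 18.0 F [-0.2 -0.  -1.9]
[584.5 -73.1 132.   96.3] travel [-1.4  7.4 58.3] turn -0.05
```

View pics/b.png

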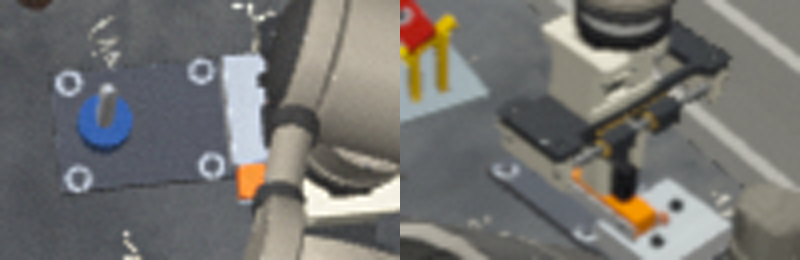

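The left half shows the scraper's end just in front of the pad's −x edge. The right half shows its blade above the pad's −x edge, clear of the crumbs.

```bash
python3 -m inch '{"travel":[[0,0,20],[0,0,40],[0,0,52],[0,0,58],[0,0,58],[0,0,58]],"turn":[0,0,0,0,0,0],"claw":[1,1,1,1,1,1]}'
python3 -m inch '{"travel":[[0,10,0],[0,20,0],[0,30,0],[0,40,0],[0,50,0],[0,60,0],[0,70,0],[0,80,0],[0,88,0],[0,96,0],[0,104,0],[0,110,0]],"turn":[0,0,0,0,0,0,0,0,0,0,0,0],"claw":[1,1,1,1,1,1,1,1,1,1,1,1]}'
python3 -m inch '{"travel":[[0,5,0],[0,5,0],[0,5,0],[0,5,-30],[0,5,-60],[0,-30,-60],[0,-70,-60],[0,-110,-60],[0,-140,-60],[0,-150,-60],[0,-150,-60]],"turn":[0,0,0,0,0,0,0,0,0,0,0],"claw":[1,1,1,1,1,1,1,1,1,1,1]}'
python3 -c "
from h import *
c=grab('top');s=grab('side')
a=cv2.resize(c['pixels'][130:195,230:330,::-1],None,fx=4,fy=4,interpolation=cv2.INTER_CUBIC)
b=cv2.resize(s['pixels'][165:230,245:345,::-1],None,fx=4,fy=4,interpolation=cv2.INTER_CUBIC)
cv2.imwrite('pics/c.png',np.hstack([a,b]))"
```

```text
time: 5.55
tool_pos: [0.5785, -0.0736, 0.1339]
tool_rot: [3.141, 0.0, 1.676]
contact_force: [0.6, -0.4, -1.1]
opening: 0.0179
grip_force: 30.0
time: 6.75
tool_pos: [0.6883, -0.062, 0.1333]
tool_rot: [3.141, -0.0, 1.676]
contact_force: [0.7, 0.5, -0.7]
opening: 0.0183
grip_force: 30.0
time: 7.85
tool_pos: [0.5381, -0.0781, 0.1939]
tool_rot: [3.141, 0.0, 1.675]
contact_force: [1.0, -0.4, -1.9]
opening: 0.0177
grip_force: 30.0
```

View pics/c.png

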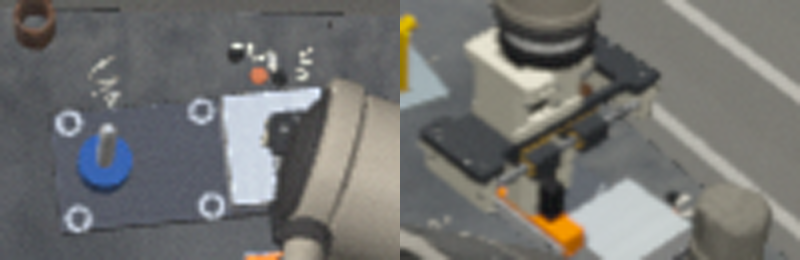

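The top half shows the pad bare and the three crumbs on the table behind it, near crop pixels (235,52), (259,75) and (279,76). Next I'll set the scraper down at about (455, 0).

```bash
python3 plan.py 455 0 192 90 455 0 91.5 90
```

```text
now [539.8 -78.1 193.7] 96.02 q [-0.28  0.48  1.61  0.    1.06 -0.39] t 8.0 open 17.7 F [-0.  -0.1 -1.1]
[455.   0. 192.  90.] travel [ 86.5 -76.1   1.5] turn 1.2
[455.    0.   91.5  90. ] travel [ 86.6 -76.3 102. ] turn 1.2
```

```bash
python3 -m inch '{"travel":[[30,-26,0],[60,-52,0],[86,-76,0],[86,-76,20],[86,-76,50],[86,-76,75],[86,-76,90],[86,-76,98],[86,-76,101],[86,-76,102],[86,-76,102],[86,-76,102]],"turn":[0.4,0.8,1.2,1.2,1.2,1.2,1.2,1.2,1.2,1.2,1.2,1.2],"claw":[1,1,1,1,1,1,1,1,1,1,1,1]}' 30
python3 -m inch '{"travel":[[0,0,0],[0,0,0],[0,0,0],[0,0,0],[0,0,0],[0,0,0],[0,0,0],[0,0,-40],[0,0,-80],[0,0,-120],[0,0,-140],[0,0,-140]],"turn":[0,0,0,0,0,0,0,0,0,0,0,0],"claw":[0.5,0,0,0,0,-0.5,-1,-1,-1,-1,-1,-1]}'
python3 -m inch '{"travel":[[150,-150,0],[150,-150,0],[150,-150,0],[150,-150,0],[150,-150,0],[150,-150,0]],"turn":[0,0,0,0,0,0],"claw":[-1,-1,-1,-1,-1,-1]}'
cat > tri.py <<'E'
from h import *
def tri(a,pa,b,pb):
    oa,da=ray(a,*pa); ob,db=ray(b,*pb)
    A=np.stack([da,-db],1); t=np.linalg.lstsq(A,ob-oa,rcond=None)[0]
    P,Q=oa+da*t[0],ob+db*t[1]; return (P+Q)/2*1000,np.linalg.norm(P-Q)*1000
E
python3 - <<'E'
from h import *
c=grab('top');s=grab('side')
a=cv2.resize(c['pixels'][155:210,130:225,::-1],None,fx=8,fy=8,interpolation=cv2.INTER_CUBIC)
b=cv2.resize(s['pixels'][138:200,205:265,::-1],None,fx=8,fy=8,interpolation=cv2.INTER_CUBIC)
cv2.imwrite('pics/d.png',a); cv2.imwrite('pics/e.png',b); print(a.shape,b.shape)
print(robot.observe()['time'])
E
```

```text
time: 9.15
tool_pos: [0.4543, -0.0004, 0.0918]
tool_rot: [3.14, 0.0, 1.571]
contact_force: [0.3, 1.2, -0.8]
opening: 0.0177
grip_force: 30.0
time: 10.35
tool_pos: [0.4551, -0.0005, 0.2341]
tool_rot: [3.135, 0.001, 1.571]
contact_force: [0.7, 0.2, -0.4]
opening: 0.0913
grip_force: 0.0
time: 10.95
tool_pos: [0.3019, 0.1504, 0.2305]
tool_rot: [-3.14, 0.0, 1.575]
contact_force: [0.7, -0.3, -0.1]
opening: 0.0918
grip_force: 0.0
(440, 760, 3) (496, 480, 3)
11.05
```

View pics/d.png

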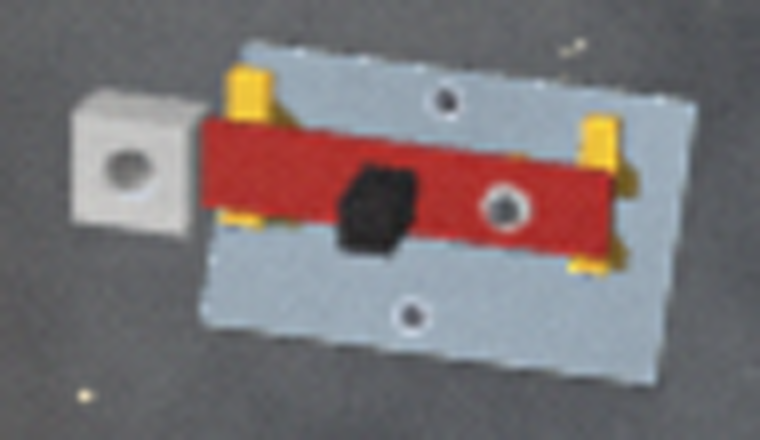

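View pics/e.png

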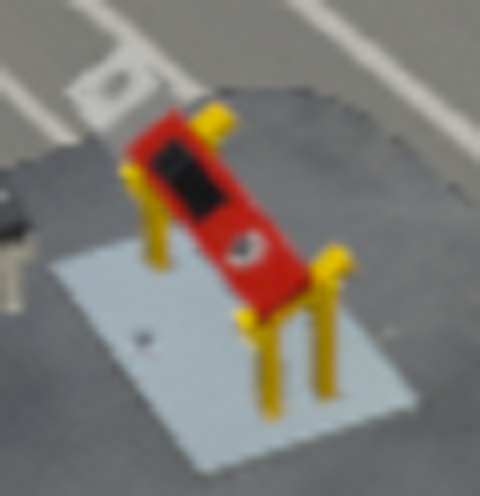

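The top crop shows the foot bolt at (507,208), the bush hole at (130,170) and the lug at about (377,210). In the side crop the same points are at (244,250), (115,85) and (190,180). I'll triangulate the bolt and bush hole.

Run:
```python
from tri import *
c=grab('top');s=grab('side')
T=lambda u,v:((u-3.5)/8+130,(v-3.5)/8+155); S=lambda u,v:((u-3.5)/8+205,(v-3.5)/8+138)
for n,t,q in(('bolt',(507,208),(244,250)),('bush',(130,170),(115,85)),('bar end hi',(612,172),(307,272)),('bar end lo',(608,255),(263,318)),('bar start hi',(205,118),(178,110))):
    print(n,[x.round(1) if hasattr(x,'round') else x for x in tri(c,T(*t),s,S(*q))])
# model: strap y axis along yaw, lean 30
from math import *
a=radians(-6.7); R=np.array([[cos(a),-sin(a),0],[sin(a),cos(a),0],[0,0,1]])@np.array([[cos(-pi/6),0,sin(-pi/6)],[0,1,0],[-sin(-pi/6),0,cos(-pi/6)]])
b=tri(c,T(507,208),s,S(244,250))[0]
for z in(10,14):
  for nm,P in(('from bolt',b-R@np.array([0,-45,z-33])),('from bush',tri(c,T(130,170),s,S(115,85))[0]-R@np.array([0,95,28-33]))):
    print(z,nm,P.round(1), 'lugtop px',(proj(c,(P+R@np.array([0,0,17]))/1000)-[130,155])*8+3.5,(proj(s,(P+R@np.array([0,0,17]))/1000)-[205,138])*8+3.5)
```

```text
bolt [array([586.5, 265.1,  83.5]), np.float64(0.2)]
bush [array([596.9, 406. ,  97.4]), np.float64(0.8)]
bar end hi [array([598.8, 225.1,  90.2]), np.float64(3.0)]
bar end lo [array([571.4, 226.5,  72.9]), np.float64(2.0)]
bar start hi [array([619.2, 381.2,  87.4]), np.float64(0.6)]
10 from bolt [580.3 311.1 103.4] lugtop px [364.97566751 230.16226591] [165.39760703 155.07864871]
10 from bush [583.3 311.9 101.7] lugtop px [364.02375178 222.8639252 ] [169.95048139 155.21205192]
14 from bolt [582.3 310.9 100. ] lugtop px [367.6447831  226.30382634] [169.43733858 159.81305051]
14 from bush [583.3 311.9 101.7] lugtop px [364.02375178 222.8639252 ] [169.95048139 155.21205192]
```

The strap grip is at about (582, 311, 101). When home, the rod top would foul the 190 mm body if the fingers closed along the bar. So I'll pick the strap up along-bar, let it swing upright, and lay it flat on the bare pad with the foot hanging over the −y edge. Then I'll regrip across the bar.

```bash
python3 plan.py 582.5 311.5 230 173.3
```

```text
now [304.5 149.  230.9] 89.96 q [ 0.23  0.07  2.07 -0.    1.    0.23] t 11.2 open 91.7 F [ 0.2 -0.2 -0.8]
[582.5 311.5 230.  173.3] travel [162.7 277.9   0.8] turn -16.67
```

```bash
python3 -m inch '{"travel":[[162,278,0],[162,278,0],[162,278,0],[162,278,0],[162,278,0],[162,278,0],[162,278,0],[162,278,0],[162,278,0],[162,278,0],[162,278,0],[162,278,0]],"turn":[-16.7,-16.7,-16.7,-16.7,-16.7,-16.7,-16.7,-16.7,-16.7,-16.7,-16.7,-16.7],"claw":[-1,-1,-1,-1,-0.6,-0.4,-0.2,-0.2,-0.2,-0.2,-0.2,-0.2]}' 20
python3 -m inch '{"travel":[[0,0,0],[0,0,0]],"turn":[0,0],"claw":[-0.2,-0.2]}' 20
python3 plan.py 582.5 311.5 152.5 173.3
```

```text
time: 12.35
tool_pos: [0.5823, 0.3107, 0.2305]
tool_rot: [-3.141, -0.001, 3.024]
contact_force: [-0.1, 0.7, 0.1]
opening: 0.0548
grip_force: 0.0
time: 12.55
tool_pos: [0.5818, 0.3114, 0.2311]
tool_rot: [3.142, -0.0, 3.027]
contact_force: [-0.0, -0.0, -0.5]
opening: 0.0548
grip_force: 0.0
now [581.8 311.4 231.1] 173.43 q [ 0.38  0.64  1.2   0.    1.3  -1.08] t 12.6 open 54.8 F [-0.  -0.  -0.5]
[582.5 311.5 152.5 173.3] travel [-0.7  0.1 78.6] turn 0.03
```

```bash
python3 -m inch '{"travel":[[0,0,30],[0,0,55],[0,0,70],[0,0,78],[0,0,78],[0,0,78],[0,0,78],[0,0,78],[0,0,78],[0,0,78],[0,0,78],[0,0,78]],"turn":[0,0,0,0,0,0,0,0,0,0,0,0],"claw":[-0.2,-0.2,-0.2,-0.2,-0.2,-0.2,0.2,0.5,1,1,1,1]}' 20
python3 -m inch '{"travel":[[0,0,0],[0,0,0],[0,0,0],[0,0,0],[0,0,0],[0,0,-5],[0,0,-15],[0,0,-30],[0,0,-50],[0,0,-70],[0,0,-80],[0,0,-80]],"turn":[0,0,0,0,0,0,0,0,0,0,0,0],"claw":[1,1,1,1,1,1,1,1,1,1,1,1]}'
python3 -c "
from h import *
c=grab('top');s=grab('side')
a=cv2.resize(c['pixels'][140:205,130:230,::-1],None,fx=4,fy=4,interpolation=cv2.INTER_CUBIC)
b=cv2.resize(s['pixels'][115:180,190:290,::-1],None,fx=4,fy=4,interpolation=cv2.INTER_CUBIC)
cv2.imwrite('pics/f.png',np.hstack([a,b]))"
```

```text
time: 13.75
tool_pos: [0.5816, 0.3117, 0.1535]
tool_rot: [3.142, 0.0, 3.028]
contact_force: [-0.4, 0.4, 0.6]
opening: 0.0218
grip_force: 20.0
time: 14.95
tool_pos: [0.582, 0.312, 0.2349]
tool_rot: [3.14, 0.003, 3.029]
contact_force: [-0.9, 0.6, -4.4]
opening: 0.0218
grip_force: 20.0
```

View pics/f.png

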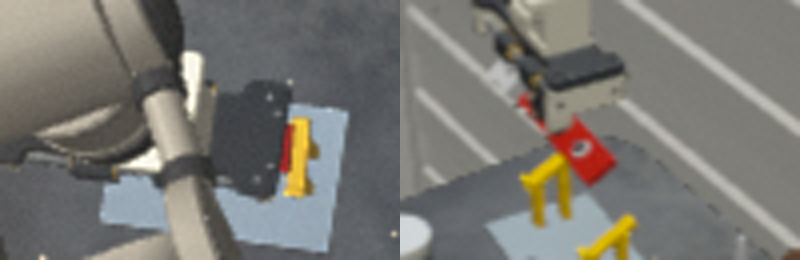

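The strap hangs in the grip and is off the saddles (bar red at (580,150) in the crop). Next I'll carry it round the rod to the pad.

```bash
python3 plan.py 500 200 290 173.5 500 -84 290 186.4 638.8 -84.3 210 186.4 638.8 -84.3 131 186.4
```

```text
now [581.2 311.6 232.4] 173.54 q [ 0.38  0.64  1.2   0.    1.31 -1.08] t 15.1 open 21.8 F [ 0.2  0.  -4.1]
[500.  200.  290.  173.5] travel [  68.2 -120.1  -57.4] turn 0.01
[500.  -84.  290.  186.4] travel [  36.2 -402.3  -57.3] turn -2.57
[638.8 -84.3 210.  186.4] travel [-101.8 -386.9   22.5] turn -2.57
[638.8 -84.3 131.  186.4] travel [-101.9 -386.9  101.5] turn -2.57
```

```bash
python3 -m inch '{"travel":[[20,-30,-30],[45,-75,-57],[68,-120,-57],[64,-160,-57],[60,-200,-57],[56,-240,-57],[50,-280,-57],[45,-320,-57],[40,-360,-57],[36,-395,-57],[36,-402,-57],[36,-402,-57]],"turn":[0,0,0,-0.5,-1,-1.5,-2,-2.6,-2.6,-2.6,-2.6,-2.6],"claw":[1,1,1,1,1,1,1,1,1,1,1,1]}' 20
python3 plan.py 638.8 -84.3 210 186.4 638.8 -84.3 135 186.4
```

```text
time: 16.25
tool_pos: [0.5, -0.0846, 0.2892]
tool_rot: [3.141, -0.002, -3.03]
contact_force: [0.7, 0.6, -3.4]
opening: 0.0217
grip_force: 20.0
now [500.  -84.6 289.2] -173.61 q [-0.32  0.31  1.58  0.    1.26 -2.  ] t 16.2 open 21.7 F [ 0.7  0.6 -3.4]
[638.8 -84.3 210.  186.4] travel [-138.1  -15.2   78.9] turn -0.0
[638.8 -84.3 135.  186.4] travel [-138.2  -15.3  153.9] turn -0.0
```

```bash
python3 -m inch '{"travel":[[-40,-5,10],[-80,-9,30],[-115,-13,55],[-138,-15,75],[-138,-15,95],[-138,-15,115],[-138,-15,135],[-138,-15,145],[-138,-15,150],[-138,-15,154],[-138,-15,154],[-138,-15,154]],"turn":[0,0,0,0,0,0,0,0,0,0,0,0],"claw":[1,1,1,1,1,1,1,1,1,1,1,1]}' 20
python3 -m inch '{"travel":[[0,0,2],[0,0,4],[0,0,4]],"turn":[0,0,0],"claw":[1,1,1]}' 20
python3 -m inch '{"travel":[[0,0,1],[0,0,2],[0,0,2]],"turn":[0,0,0],"claw":[1,1,1]}' 20
python3 -c "
from h import *
c=grab('top');s=grab('side')
cv2.imwrite('pics/g1.png',c['pixels'][:,:,::-1]);cv2.imwrite('pics/g2.png',s['pixels'][:,:,::-1])"
```

```text
time: 17.45
tool_pos: [0.6397, -0.0829, 0.1371]
tool_rot: [-3.141, 0.001, -3.028]
contact_force: [0.1, 1.3, -3.2]
opening: 0.0217
grip_force: 20.0
time: 17.75
tool_pos: [0.6392, -0.0829, 0.1321]
tool_rot: [3.141, -0.0, -3.028]
contact_force: [0.3, -0.5, -4.1]
opening: 0.0221
grip_force: 20.0
time: 18.05
tool_pos: [0.6393, -0.0829, 0.13]
tool_rot: [3.141, -0.0, -3.028]
contact_force: [-1.0, -0.4, -4.0]
opening: 0.0216
grip_force: 20.0
```

```bash
for i in 1 2; do python3 -m inch '{"travel":[[0,0,1],[0,0,1]],"turn":[0,0],"claw":[1,1]}' 20|grep -E "pos|force"; done
python3 -m inch '{"travel":[[0,0,0],[0,0,0],[0,0,0],[0,0,0]],"turn":[0,0,0,0],"claw":[1,1,1,1]}' 3
```

```text
tool_pos: [0.6393, -0.0829, 0.1291]
contact_force: [0.4, -0.6, -5.1]
grip_force: 20.0
tool_pos: [0.6393, -0.0829, 0.128]
contact_force: [-0.1, 0.1, -3.8]
grip_force: 20.0
time: 18.95
tool_pos: [0.6395, -0.0829, 0.1284]
tool_rot: [-3.142, 0.001, -3.028]
contact_force: [0.5, 0.3, -2.1]
opening: 0.0221
grip_force: 3.0
```

```bash
python3 -m inch '{"travel":[[0,0,0],[0,0,0],[0,0,0],[0,0,0],[0,0,0],[0,0,0]],"turn":[0,0,0,0,0,0],"claw":[0.45,0.35,0.35,0.35,0.35,0.35]}' 3
python3 -m inch '{"travel":[[0,0,0],[0,0,-20],[0,0,-60],[0,0,-100],[0,0,-130],[0,0,-130],[130,0,-130],[220,0,-130],[220,0,-130],[220,0,-130],[220,0,-130],[220,0,-130]],"turn":[0,0,0,0,0,0,0,0,0,0,0,0],"claw":[-0.2,-0.2,-0.5,-1,-1,-1,-1,-1,-1,-1,-1,-1]}'
python3 - <<'E'
from h import *
c=grab('top');s=grab('side')
a=cv2.resize(c['pixels'][140:215,240:340,::-1],None,fx=4,fy=4,interpolation=cv2.INTER_CUBIC)
b=cv2.resize(s['pixels'][155:230,250:350,::-1],None,fx=4,fy=4,interpolation=cv2.INTER_CUBIC)
cv2.imwrite('pics/k.png',np.hstack([a,b]))
np.savez('k.npz',c=c['pixels'],s=s['pixels'])
E
```

```text
time: 19.55
tool_pos: [0.6393, -0.0829, 0.1282]
tool_rot: [3.141, -0.0, -3.028]
contact_force: [-0.7, -0.2, -0.1]
opening: 0.03
grip_force: 0.0
time: 20.75
tool_pos: [0.4182, -0.1077, 0.2579]
tool_rot: [3.141, -0.002, -3.029]
contact_force: [1.1, 0.0, -0.1]
opening: 0.0917
grip_force: 0.0
```

View pics/k.png

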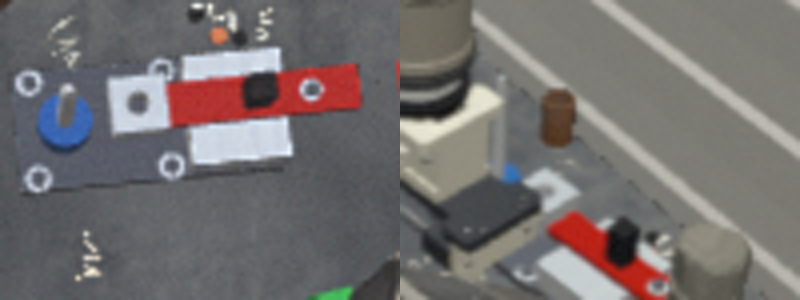

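The strap lies flat and upright on the pad. The bush hole is at crop (138,102), the lug at (260,90) and the bolt at (312,89). Its foot overhangs the right edge. The rod tip is at (67,90). I'll measure by masks.

Run:
```python
import re
src=open('m.py').read().split("b=lambda")[0]; exec(src)
m=mask(c,lambda H,S,V:((H<6)|(H>174))&(S>150),(275,335,150,180))[0]; r=rect(cv2.morphologyEx(m[0],cv2.MORPH_CLOSE,np.ones((9,9))),.05); print('bar',m[1],r)
m=mask(c,lambda H,S,V:V<60,(296,312,150,172))[0]; print('lug',m[1:],onz(c,*m[2],.08)*1000)
m=mask(c,lambda H,S,V:(S<50)&(V>140),(264,284,155,176))[0]; print('bush',m[1],rect(cv2.morphologyEx(m[0],cv2.MORPH_CLOSE,np.ones((7,7))),.068))
pts={'bushhole':(274.1,165.1,.068),'bolt':(317.6,161.9,.052),'rodtip':(256.4,161.5,.165)}
for k,(u,v,z) in pts.items(): print(k,(onz(c,u,v,z)*1000).round(1))
# dark hole
for cc in mask(c,lambda H,S,V:V<125,(268,280,160,171))[:2]: print('hole',cc[1:],onz(c,*cc[2],.068)*1000)
m=mask(c,lambda H,S,V:(H>100)&(H<125)&(S>150),(240,275,150,190))[0][0]
k=np.argwhere(m)[:,::-1]; P=np.array([onz(c,u,v,.05)[:2]*1000 for u,v in k],np.float32)
print('collar',cv2.minEnclosingCircle(P), 'extent',P.min(0),P.max(0))
g=cv2.cvtColor(c['pixels'],cv2.COLOR_RGB2GRAY)[154:182,247:267]; 
for row in g: print(' '.join('%3d'%x for x in row))
print(robot.observe()['time'])
```

```text
bar 389 [653.9 -88.4  34.9 151.7  96.9 653.8 -89.7]
lug (np.int32(54), array([304.48148148, 162.24074074])) [650.80472427 -79.01993549  80.        ]
bush 199 [646.9  11.1  53.7  54.    6.8 645.1  12.6]
bushhole [642.5  14.6  68. ]
bolt [ 658.8 -125.7   52. ]
rodtip [632.   73.2 165. ]
hole (np.int32(16), array([274.1875, 165.25  ])) [642.06322131  14.34127741  68.        ]
collar ((629.7327270507812, 71.53401947021484), 20.965112686157227) extent [609.94385   51.612236] [648.6376   90.02289]
 96  97  95  94  94  94  97  95 102 149 133 178 122  94  96  96  96  92  94  91
 94  92  90  92  93  90  93  94  92 117 175 150 105  91  93  97  91  93  90  91
 95  91  88  85  88  86  90  92  91  99 153 117  93  93  79  87  86  88  93  97
126 107  97  77  87  78  87  92  99  92 104 113  98  92  89  89  93  93  94  95
184 202 169 103  93  92  92  93  91  88  91  96  92  93  88  95  91  92  94  93
107 140 206 125  95  93  89  95  92  92  91  95  90  91  95  93  94  92  90 100
 87 112 200 155 104  92  91  94  97 106 106  92  92  96  93  95  93  93  95 118
 89 100 173 133  97  94  92  95 131 181 180
[... 942 characters left out ...]
98  99  95  96  97  98 101 100  90  84  94  92  95  89
 94  94  93  69  75  94  99  99  97  99  95  98  99  95  73  79  88  92  92  89
 93  91  94  77  59  68  90  95  95  93  98  93  91  61  69  89  94  92  92  90
 95  95  94  87  69  55  51  61  72  74  69  51  59  71  85  94  93  91  90  93
 95  94  94  93  89  77  50  53  54  52  50  57  73  89  92  91  93  92  94  93
 91  93  95  93  93  94  81  79  73  72  74  89  92  95  93  93  91  96  94  94
 93  94  92  94  92  93  95  90  92  91  92  93  94  88  92  89  90  89  93  93
 94  98  96  95  93  94  90  93  96  93  91  93  93  92  90  92  93  91  98  91
105 134 148 132 110  95  90  93  91  92  91  94  93  93  92  95  93  92  91  87
20.95
```

```bash
python3 plan.py 653.4 -80.4 200 96.8
```

```text
now [ 421.9 -108.   258. ] -173.45 q [-0.43  0.21  1.81  0.    1.12 -2.11] t 20.9 open 92.0 F [-0.1  0.5  0.6]
[653.4 -80.4 200.   96.8] travel [-233.1    1.    58.2] turn 17.95
```

```bash
python3 -m inch '{"travel":[[-20,0,0],[-60,0,10],[-110,0,20],[-150,0,30],[-190,0,40],[-233,1,58],[-233,1,58],[-233,1,58],[-233,1,58],[-233,1,58],[-233,1,58],[-233,1,58]],"turn":[17.95,17.95,17.95,17.95,17.95,17.95,17.95,17.95,17.95,17.95,17.95,17.95],"claw":[-1,-1,-0.7,-0.5,-0.2,-0.2,-0.2,-0.2,-0.2,-0.2,-0.2,-0.2]}' 25
python3 -m inch '{"travel":[[0,0,0],[0,0,0]],"turn":[0,0],"claw":[-0.2,-0.2]}' 
python3 plan.py 653.4 -80.4 122 96.8
```

```text
time: 22.15
tool_pos: [0.6529, -0.0798, 0.199]
tool_rot: [-3.141, -0.0, 1.69]
contact_force: [0.4, -0.3, -0.8]
opening: 0.055
grip_force: 0.0
time: 22.35
tool_pos: [0.6524, -0.0801, 0.1997]
tool_rot: [-3.141, -0.0, 1.691]
contact_force: [-0.6, 0.4, 0.2]
opening: 0.0552
grip_force: 0.0
now [652.4 -80.1 199.7] 96.88 q [-0.24  0.66  1.25  0.    1.23 -0.36] t 22.4 open 55.2 F [-0.6  0.4  0.2]
[653.4 -80.4 122.   96.8] travel [-0.4  1.  77.7] turn 0.02
```

```bash
python3 -m inch '{"travel":[[0,1,30],[0,1,55],[0,1,70],[0,1,77],[0,1,77],[0,1,77],[0,1,77],[0,1,77],[0,1,77],[0,1,77],[0,1,77],[0,1,77]],"turn":[0,0,0,0,0,0,0,0,0,0,0,0],"claw":[-0.2,-0.2,-0.2,-0.2,-0.2,0,0.3,0.6,1,1,1,1]}' 40
python3 -m inch '{"travel":[[0,0,0],[0,0,0],[0,0,-5],[0,0,-20],[0,0,-45],[0,0,-70],[0,0,-95],[0,0,-120],[0,0,-140],[0,0,-145],[0,0,-145],[0,0,-145]],"turn":[0,0,0,0,0,0,0,0,0,0,0,0],"claw":[1,1,1,1,1,1,1,1,1,1,1,1]}' 40
python3 plan.py 642.9 -21.3 267 96.3
```

```text
time: 23.55
tool_pos: [0.6532, -0.0803, 0.1237]
tool_rot: [3.141, 0.0, 1.689]
contact_force: [-0.8, -0.3, 2.8]
opening: 0.0217
grip_force: 40.0
time: 24.75
tool_pos: [0.6526, -0.0802, 0.2668]
tool_rot: [-3.139, -0.001, 1.689]
contact_force: [0.7, 0.0, -3.8]
opening: 0.0216
grip_force: 40.0
now [652.6 -80.2 266.8] 96.78 q [-0.24  0.61  1.15  0.    1.38 -0.36] t 24.8 open 21.6 F [ 0.7  0.  -3.8]
[642.9 -21.3 267.   96.3] travel [59.6 -2.7 -0.1] turn 0.1
```

Run:
```python
src=open('m.py').read().split("b=lambda")[0]; src=src.split("print('scraper'")[0]; exec(src)
p=robot.observe()['tool_pos']; P=[p[0]-.095*.1184,p[1]+.095*.993,.211]
for n,cc in(('top',c),('side',s)):
    u,v=proj(cc,P); print(n,u,v, 'rodtip proj',proj(cc,[.6316,.0731,.165]))
    g=cv2.cvtColor(cc['pixels'],cv2.COLOR_RGB2GRAY); U,V=int(round(u)),int(round(v)); print('cols',U-11,'rows',V-11)
    for row in g[V-11:V+12,U-11:U+12]: print(' '.join('%3d'%x for x in row))
```

```text
top 278.50904504674105 154.94969295645427 rodtip proj [256.41803763 161.63451333]
cols 268 rows 144
101  96  91  90  93  92  96  95  98  96  98  93  94  93  98  96  97 100  95  58  44  45  47
 97  97  95  91  91  91  99  98  98 102  94  91  93  94  94  93 100 101 101  79  61  70  90
 96  94  95  93  90  94  96  95  99 101 102  99  95  99 100 100 109 114 101  99  96  96  98
 98  93 102  99 100 102 105 106 122 130 147 149 148 149 167 174 192 193 119 102 101  94  96
 91  96 144 154 169 173 190 196 196 195 200 196 201 195 199 199 203 198 136 101  98  96  94
 92 106 177 196 197 200 200 201 198 198 199 197 199 200 199 199 198 197 150 101  84  89  82
 90 111 169 196 198 197 199 198 197 200 197 190 196 194 193 192 194 193 146  95  85  88  85
 88 116 165 194 195 194 193 196 193 192 183 185 192 195 195 194 197 197 145  94  83  83  84
 87 115 165 195 195 195 198 199 172 138 132 141 166 188 197 193 195 199 166 102  87  86  85
 87 105 157 195 195 195 195 181 134  98  87  83 117 164 190 201 196 194 174 107  84  86  84
 85 100 153 191 194 198 197 156 106  86  91  94 102 153 195 196 200 198 194 112 
[... 2632 characters left out ...]
 115 128 134 132 117  91  61  41  42  55  63  64  67  63
123 105  99 113 120 118 114 126 132 132 132 135 134 133 129 107  73  46  41  45  57  62  65
125 110 110 116 118 119 120 128 135 135 134 135 135 135 135 131 119  91  62  41  39  48  51
126 115 114 115 119 118 122 121 127 131 134 134 137 135 137 134 132 130 107  71  46  40  45
125 114 110 106 111 116 118 121 122 125 128 132 135 134 134 135 135 135 131 116  90  66  75
124 109 103  99 100 108 114 118 121 120 122 128 130 134 134 135 135 134 134 132 129 122 144
121 106 101 103 102 103 106 110 115 117 119 121 112 116 127 134 134 135 135 135 129 130 137
119 106 105 107 106 106 105 103 104 104 115 118  96  76  98 122 132 134 136 132 105 100 128
```

```bash
python3 -m inch '{"travel":[[10,0,0],[25,-1,0],[40,-2,0],[52,-2,0],[59,-2.5,0],[59,-2.5,0],[59,-2.5,0],[59,-2.5,0]],"turn":[0.1,0.1,0.1,0.1,0.1,0.1,0.1,0.1],"claw":[1,1,1,1,1,1,1,1]}'
python3 plan.py 643 -22 267 96.3
python3 - <<'E'
src=open('m.py').read().split("b=lambda")[0]; src=src.split("print('scraper'")[0]; exec(src)
P=[.632,.0732,.211]; u,v=proj(c,P); print(u,v,proj(c,[.632,.0732,.165]))
g=cv2.cvtColor(c['pixels'],cv2.COLOR_RGB2GRAY); U,V=int(round(u)),int(round(v)); print('cols',U-8,'rows',V-8)
for row in g[V-8:V+13,U-8:U+9]: print(' '.join('%3d'%x for x in row))
E
```

```text
time: 25.65
tool_pos: [0.6437, -0.0225, 0.2682]
tool_rot: [3.141, 0.0, 1.68]
contact_force: [-0.4, 0.3, -3.8]
opening: 0.0216
grip_force: 40.0
now [643.7 -22.5 268.2] 96.25 q [-0.15  0.58  1.2  -0.    1.36 -0.26] t 25.6 open 21.6 F [-0.4  0.3 -3.8]
[643.  -22.  267.   96.3] travel [ 0.6 -0.7  1.2] turn -0.01
256.91534310963783 157.9178380520878 [256.38493368 161.49669422]
cols 249 rows 150
130 149 151 153 169 177 193 198 197 201 199 200 203 202 203 202 139
180 202 204 199 202 203 204 203 203 202 202 200 201 200 202 202 157
180 201 200 201 200 202 200 204 200 200 200 198 196 197 195 195 150
165 200 201 197 201 198 199 196 195 195 197 198 196 200 201 197 147
157 198 199 201 200 199 194 171 151 166 182 199 202 201 201 199 148
155 198 199 201 199 184 151 120  93  98 132 184 196 202 199 200 172
128 195 201 200 198 162 112  95  87  82  95 154 197 203 198 200 177
134 194 202 201 199 152 101  89  89  87  90 133 194 204 203 200 200
180 201 204 201 203 161  99  86  88  85  86 134 194 202 200 201 201
184 202 201 200 197 177 129  96  85  84  99 156 192 199 196 201 197
184 196 201 199 200 195 176 131 102 112 148 192 200 201 201 198 196
166 187 200 201 202 204 202 196 196 198 200 203 201 203 206 204 203
169 191 202 207 204 205 206 205 206 208 207 202 204 202 202 203 203
116 168 204 203 207 201 203 202 202 202 203 204 203 205 205 205 204
102 154 202 204 205 205 205 202 204 201 200 200 199 197 198 196 194
 95 152 192 196 195 198 194 193 173 167 149 144 144 142 126 119 108
 90 108 140 128 121 107 104 105  96  98  91  93  94  93  92  90  91
 90  95  94  90  88  90  87  88  86  93  88  93  90  89  87  90  89
 90  94  91  94  95 119  97  90  94  93  96  96  91  89  89  91  88
 88  92  94  90  95 114  96  89  93  94  93  98  92  96  94  92  93
 91  93  94  93  94 111  92  90  94  97  95  92  99  96  90  88  91
```

```bash
python3 -m inch '{"travel":[[0.8,-1,0],[0.8,-1,4],[0.8,-1,8],[0.8,-1,12],[0.8,-1,15],[0.8,-1,18],[0.8,-1,21],[0.8,-1,24],[0.8,-1,27],[0.8,-1,30],[0.8,-1,30],[0.8,-1,30]],"turn":[0,0,0,0,0,0,0,0,0,0,0,0],"claw":[1,1,1,1,1,1,1,1,1,1,1,1]}' 40
python3 -m inch '{"travel":[[0,0,3],[0,0,6],[0,0,9],[0,0,12],[0,0,15],[0,0,15],[0,0,15]],"turn":[0,0,0,0,0,0,0],"claw":[1,1,1,1,1,1,1]}'
python3 - <<'E'
src=open('m.py').read().split("b=lambda")[0]; src=src.split("print('scraper'")[0]; exec(src)
P=[.632,.0732,.165]; u,v=proj(c,P); print(u,v,robot.observe()['torque'])
g=cv2.cvtColor(c['pixels'],cv2.COLOR_RGB2GRAY); U,V=int(round(u)),int(round(v)); print('cols',U-8,'rows',V-8)
for row in g[V-8:V+13,U-8:U+9]: print(' '.join('%3d'%x for x in row))
E
```

```text
time: 26.95
tool_pos: [0.6426, -0.0213, 0.2382]
tool_rot: [3.142, -0.0, 1.68]
contact_force: [0.5, 0.4, -3.9]
opening: 0.0217
grip_force: 40.0
time: 27.65
tool_pos: [0.6425, -0.0213, 0.2231]
tool_rot: [-3.141, -0.0, 1.68]
contact_force: [-0.1, -1.3, -4.2]
opening: 0.0218
grip_force: 40.0
256.38493367840124 161.49669422055652 [-0.28082483  0.08575877  0.07069908]
cols 248 rows 153
 91  87  91  87 100 145 108 100 109 146 177 165 116 124 128 130 100
 97 106 125 121 125 150 144 152 167 177 198 204 199 201 202 195 116
140 191 200 199 197 201 201 200 198 200 198 202 201 200 201 200 114
131 196 205 202 202 203 198 201 200 200 199 198 200 195 198 196 112
136 196 201 198 201 197 200 199 195 194 195 195 197 196 198 195 133
170 198 198 199 193 198 195 170 156 165 187 195 197 197 195 197 152
133 194 198 198 200 197 160 119  98 102 135 184 199 199 200 198 150
111 191 201 200 201 183 129  96  95  95  97 154 192 201 198 198 150
 96 179 199 201 197 163 105 124 174 170 118 142 195 202 203 199 153
154 186 201 202 200 172 109 157 184 190 137 134 192 200 199 200 172
158 169 195 199 197 178 141 143 137 118 113 147 191 198 199 196 175
100 156 193 198 200 196 176 152 133 129 154 189 199 197 202 199 196
 94 151 197 201 200 204 200 194 195 195 200 204 199 203 203 205 202
 91 140 197 203 203 205 204 206 204 206 204 202 201 203 204 201 201
 91 132 199 206 203 206 204 201 203 203 205 201 205 205 202 201 200
 89 123 199 204 202 202 201 198 196 198 195 196 196 194 191 173 167
 91 110 186 198 191 174 169 148 147 141 126 121 106 101 102  97 100
 90  98 107 102 101  98  96  95  89  94  93  90  88  88  90  92  90
 90  84  85  90  88  90  92  90  93  90  94  97  89  93  88  90  87
 86  76  92  92  95  89  93  94  95  96  95  95  93  94  84  87  89
 89  76  81  87  94  94  95  94  90  90  94  99  92  88  81  90  90
```

The rod tip shows inside the bush hole, nearly centred, with no contact force. I'll go on lowering.

```bash
python3 -m inch '{"travel":[[0,-0.5,4],[0,-0.5,8],[0,-0.5,12],[0,-0.5,16],[0,-0.5,20],[0,-0.5,24],[0,-0.5,28],[0,-0.5,32],[0,-0.5,36],[0,-0.5,40],[0,-0.5,40],[0,-0.5,40]],"turn":[0,0,0,0,0,0,0,0,0,0,0,0],"claw":[1,1,1,1,1,1,1,1,1,1,1,1]}' 40
python3 -m inch '{"travel":[[0,0,5],[0,0,10],[0,0,15],[0,0,20],[0,0,25],[0,0,30],[0,0,35],[0,0,40],[0,0,42],[0,0,44],[0,0,44],[0,0,44]],"turn":[0,0,0,0,0,0,0,0,0,0,0,0],"claw":[1,1,1,1,1,1,1,1,1,1,1,1]}' 30
```

```text
time: 28.95
tool_pos: [0.6421, -0.0214, 0.1831]
tool_rot: [-3.141, -0.0, 1.68]
contact_force: [-0.4, -0.2, -4.2]
opening: 0.0221
grip_force: 40.0
time: 30.15
tool_pos: [0.6422, -0.0213, 0.1394]
tool_rot: [3.141, 0.0, 1.68]
contact_force: [0.0, 0.1, -3.9]
opening: 0.0218
grip_force: 30.0
```

```bash
python3 -m inch '{"travel":[[0,0,2],[0,0,4],[0,0,5],[0,0,5],[0,0,5]],"turn":[0,0,0,0,0],"claw":[1,1,1,1,1]}' 20
python3 -m inch '{"travel":[[0,0,1],[0,0,1],[0,0,1]],"turn":[0,0,0],"claw":[1,1,1]}' 20
python3 -m inch '{"travel":[[0,0,0.5],[0,0,1],[0,0,1]],"turn":[0,0,0],"claw":[1,1,1]}' 20
```

```text
time: 30.65
tool_pos: [0.6421, -0.0213, 0.1342]
tool_rot: [3.142, -0.0, 1.68]
contact_force: [0.4, -0.4, -3.0]
opening: 0.0219
grip_force: 20.0
time: 30.95
tool_pos: [0.6423, -0.0214, 0.1337]
tool_rot: [3.141, 0.0, 1.68]
contact_force: [-1.2, -0.5, 0.3]
opening: 0.022
grip_force: 20.0
time: 31.25
tool_pos: [0.6423, -0.0214, 0.1336]
tool_rot: [3.14, 0.0, 1.68]
contact_force: [-3.7, 0.0, 7.5]
opening: 0.022
grip_force: 20.0
```

```bash
python3 -m inch '{"travel":[[0,0,0],[0,0,0],[0,0,0],[0,0,0]],"turn":[0,0,0,0],"claw":[1,1,1,1]}' 6
python3 -m inch '{"travel":[[0,0,-1],[0,0,-1],[0,0,-1],[0,0,-1],[0,0,-1],[0,0,-1],[0,0,-25],[0,0,-55],[0,0,-90],[0,0,-120],[0,0,-120],[0,0,-120]],"turn":[0,0,0,0,0,0,0,0,0,0,0,0],"claw":[0.4,0.2,0,-0.2,-0.2,-0.2,-0.2,-0.2,-0.2,-0.2,-0.2,-0.2]}'
python3 -m inch '{"travel":[[0,-50,0],[0,-100,0],[0,-150,0],[0,-200,0],[0,-220,0],[0,-220,0],[0,-220,0]],"turn":[0,0,0,0,0,0,0],"claw":[-0.2,-0.2,-0.2,-0.2,-0.2,-0.2,-0.2]}'
python3 - <<'E'
src=open('m.py').read().split("print('scraper'")[0]; exec(src)
m=mask(c,lambda H,S,V:((H<6)|(H>174))&(S>150),(255,335,150,190))[0]; print('bar',m[1],rect(cv2.morphologyEx(m[0],cv2.MORPH_CLOSE,np.ones((9,9))),.06))
m=mask(c,lambda H,S,V:(S<60)&(V>130),(244,271,154,184))[0]; print('bush',m[1],rect(cv2.morphologyEx(m[0],cv2.MORPH_CLOSE,np.ones((7,7))),.078))
f=proj(c,[.6469,-.0663,.062]); print('expected bolt px',f); U,V=f.round().astype(int); g=cv2.cvtColor(c['pixels'],cv2.COLOR_RGB2GRAY)
for row in g[V-6:V+7,U-7:U+8]: print(' '.join('%3d'%x for x in row))
print('scraper',rect(mask(c,lambda H,S,V:(H>5)&(H<22)&(S>130)&(V>120),(255,320,205,240))[0][0],.022))
E
```

```text
time: 31.65
tool_pos: [0.6423, -0.0213, 0.1336]
tool_rot: [3.14, 0.0, 1.681]
contact_force: [-3.0, 0.8, 6.8]
opening: 0.0222
grip_force: 6.0
time: 32.85
tool_pos: [0.6421, -0.0214, 0.2526]
tool_rot: [3.14, 0.0, 1.68]
contact_force: [-0.4, 0.4, -0.5]
opening: 0.0553
grip_force: 0.0
time: 33.55
tool_pos: [0.4237, -0.0455, 0.2518]
tool_rot: [-3.142, -0.0, 1.68]
contact_force: [0.2, 0.2, -0.4]
opening: 0.0549
grip_force: 0.0
bar 405 [643.2 -28.8  34.8 153.2  96.9 642.5 -27.6]
bush 211 [637.3  79.9  56.4  58.5   5.  635.   77.3]
expected bolt px [299.52162317 164.58027044]
208 210 208 208 171 174 149 149 144 129 128 131 123 113 100
128 118 113 111 100  99  94  90  93  85  90  85  86  84  83
 89  87  85  83  82  94 107 103  91  86  84  86  89  87  88
 87  84  91  88 105 150 175 172 130 101  88  90  88  90  88
 90  89  82  94 152 175 119 109 145 150 100  87  88  87  88
 92  89  87 101 175 140  93  90 125 176 112  85  85  84  88
 82  88  87 105 185 163 107 100 129 170 114  85  87  87  86
 86  87  86  96 156 202 152 144 197 139  97  85  87  86  87
 86  84  84  88  97 133 170 152 151 105  86  89  88  93  89
 84  90  86  86  91  87 101  96  94  86  85  84  89  81  86
 85  86  88  84  81  82  83  79  84  85  89  86  93  91  93
 89  94  90  90 103  99  87  96  95  93 108 106 132 134 144
110 131 133 139 170 171 175 209 215 211 205 210 216 216 216
scraper [455.    6.6  22.4  77.2  90.9 455.   15.8]
```

The foot bolt sits within about 2 mm of the pad centre, and the strap seated at the predicted height. The scraper is in place and the arm is clear, so I'm handing in.

```bash
python3 -c "
from cell import robot
print(robot.hand_in())"
```

```text
the job is handed in; nothing more can be done
None
```

The job is handed in at about 34 s, with no verdict returned: the crumbs are off the pad, the scraper stands on the table, and by my last measurements the strap is home on collar and pad and released.

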